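Close the board tester and hold its test lever

TASK

Put the board in the tester on test: fold the amber hold-down leaf flat onto the board, then close the tester's grey window cover over it, and only after that bring the red-gripped spring-return test lever on the tester's right side forward, towards the tester's front, all the way to its stop. The probes touch the board only while the lever is held, so do not let go: finish with the gripper still holding the lever against its stop. Leave the other things on the bench where they are.

Things in the scene. Friction and masses are not known exactly. Their poses are not given: they have to be found in the camera images.
- tester: board tester, a light-grey steel box 180 (x) x 260 (y) x 75 high, fixed to the bench, a green board lying on its dark deck. Origin at the centre of its underside; +x points to its rear (cover hinge), -x to its front (lamps and jacks), +y to its left (leaf hinge), -y to its right (lever), z up. It is turned a little about z from one start to the next.
- hold_leaf (a joint): hold-down leaf: amber acrylic plate 140 (along x) x 185 long x 5 thick, yellow rail 10 wide and 8 high on top along its free edge. Hinged along x on the tester's left. 0 = shut, lying flat over the board, its free edge to the right; grows as it opens up and out to the left (1.57 = upright; starts leaning outward at about 1.7 to 2.1 rad; hinge limit 2.3). 0.16 kg, stiff hinge (about 0.22 N m): stays wherever it is left and has to be pushed all the way down.
- leaf_hinge (a point): point on the leaf's hinge axis, half-way along it; 105 mm left of (tester +y) and 94 mm above the tester's origin. The axis runs along tester x.
- leaf_edge (a point): middle of the leaf's free edge, on its outer face (the top face when shut), 185 mm from the hinge axis and 2.5 mm above the leaf's middle plane, which contains the axis
- cover (a joint): safety cover: shallow grey sheet cover with a clear window, 180 (x) x 260 (y), 36 deep, flat outside. Hinged along y at the tester's rear edge. 0 = shut over the leaf; grows as it opens up and to the rear (1.57 = upright; starts at about 1.58 to 1.76 rad, just past upright, limit 1.85). 0.34 kg, stiff hinge (about 0.5 N m): stays wherever it is left and has to be pushed all the way down. It cannot shut unless the leaf is down.
- cover_hinge (a point): point on the cover's hinge axis, half-way along it; 90 mm behind (tester +x) and 78 mm above the tester's origin. The axis runs along tester y.
- cover_edge (a point): middle of the cover's free edge, on its flat outer face (the top face when shut): 180 mm from the hinge axis along the cover, the outer face lying 36 mm outside the axis plane
- test_lever (a joint): spring-return test lever: steel arm on a pivot body on the hanger plate at the tester's right side, swinging in an upright fore-and-aft plane. 0 = at rest, leaning 0.50 rad to the rear; grows as the grip is brought up and over to the front; 1.25 = forward stop, leaning 0.75 rad to the front. A torsion spring always pulls it back to 0: about 2 N at the grip at rest, about 5 N at the stop. It has to be held.
- lever_grip (a point): centre of the lever's red round grip: bar 22 mm in diameter, 75 mm long, parallel to tester y, 120 mm from the pivot axis; about 185 mm above the bench at rest and 168 mm at the forward stop. Free all round except for the arm at its left end; can be pinched from above with the fingers fore and aft.
- lever_pivot (a point): point on the lever's pivot axis (parallel to tester y) level with the middle of the grip: 30 mm behind, 197 mm to the right of and 80 mm above the tester's origin
- meter: loose hand-held meter, blue-grey, 165 x 82 x 42, lying on its back; origin under its centre; leave alone
- spare_board: loose blue circuit board, 150 x 100 x 5; origin under its centre; leave alone
- screwdriver: loose screwdriver, 160 long, lying in front of the tester; leave alone
- solder_reel: loose reel, 56 in diameter, 40 high, standing flat; leave alone
- flux_bottle: loose white bottle with a blue cap, 44 in diameter, 100 high; leave alone
- parts_tray: loose black divided tray, 110 x 150 x 28; leave alone
- mouse: loose dark computer mouse, 105 x 60 x 33, on a round striped mat; leave alone

How it is judged:
On the way, in this order (a step that is already met when the one before it is completed fails the run):
1. the hold-down leaf is folded down flat while the cover is still open (value of joint hold_leaf below 0.06 rad and value of joint cover above 0.6 rad), for 0.1 s.
2. the cover is shut over the leaf (value of joint each of cover, hold_leaf below 0.06 rad), for 0.2 s.
3. the test lever is brought forward to its stop by the fingers (value of joint test_lever above 1.19 rad and contact force between test_lever and the fingers above 2 N), for 0.3 s.
At the end, for the whole second after the job is handed in: The leaf and the cover are shut (each within 0.06 rad), the test lever stands at its forward stop (1.25 rad, within 0.06) and at rest, and the gripper's fingers still press on it with more than 2 N, through the last second (all of step 2 and all of step 3 and velocity of joint test_lever between -0.1 and 0.1 rad/s); the arm keeps its last pose, push and grip.
It fails at once if the test lever is pulled before the leaf and the cover are both shut (value of joint test_lever above 0.3 rad and value of joint any of cover, hold_leaf above 0.15 rad).
It fails at once if another thing on the bench is moved (distance of any of meter, spare_board, screwdriver, solder_reel, flux_bottle, parts_tray, mouse from where it was at the start of the episode above 0.03 m).
It also fails if it takes over 64 s, if anything falls off the work surface, if the arm or the gripper's body presses on something with over 40 N, if the wrist force passes 120 N, or if a joint passes its speed limit or range.

ROBOT

A 6-joint arm with a two-finger parallel gripper is mounted at the origin on the work surface. World frame = base frame: x ahead of the robot, y to its left, z up, the work surface at z = 0. Lengths are in m, angles in rad, forces in N, time in s.
With the tool pointing down it reaches from about 0.3 to 0.825 m from the base axis. Payload 5.4 kg.
Tool frame: the origin (TCP) lies midway between the tips of the shut fingers; the grasp point (between the pads) lies 19 mm behind it; z points along the fingers, y is the direction in which the jaws open and shut (so a half turn about z gives the same grasp; the last joint's range is limited). The gripper opens to 92 mm and grips with 3 to 60 N. Pads are 20 mm wide; open, the fingers measure 128 mm over their backs; the gripper's body (75 mm by 189 mm) begins 69 mm behind the grasp point.
Start: joints at [1.104, 0.158, 1.597, -0, 1.386, -0.21], TCP at [0.146, 0.556, 0.215] pointing down, gripper open.
Joint ranges: [-2.91, 2.91], [-0.94, 2.29], [0.18, 2.7], [-1.29, 4.43], [0.17, 2.64], [-3, 3]. Speed limits (rad/s): [2.57, 2.57, 3.14, 3.14, 3.14, 3.14].

INTERFACE

Orientations are given as a rotation vector (axis times angle).
In Python, from bench import r gives the robot as it stands. The module is installed in compiled form; this text tells all that it offers.
- The arm moves only by the tool send_rows, never from a script. Its argument "series" is text: rows parted by semicolons, each of 5 numbers parted by spaces: the opening, from 0 (shut) to 1 (fully open), then the shift along the tool's x, y, z in units of 25 mm (1.0 is 25 mm), then the turn about the tool's z in degrees. A call has 1 to 10 rows; each row is the pose to reach, as a shift and turn from the pose commanded when the call began, along the tool's axes at that moment; what a row does not reach only later rows make up. A row lasts 1/10 s, in which the tool goes at most 50 mm and 8.59 degrees, less where a joint would pass 70% of its speed; a pose out of reach is approached as far as the arm can. A call with a gripper value outside its range is refused whole. The fingers move at their own pace and stop on an object; "grip_force" is the grip in N (left out, the last holds). Time passes only in rows, so rows that repeat a pose let the fingers close. It gives the time, the measured TCP pose, the force and the opening at its end, in the units of the state.
- r.state(): the state, without advancing time (a new reading comes with each control period).
- r.snapshot(name): name is "scene" or "top" or "wrist"; returns a dict with "frame" (420x560x3 uint8, red, green, blue), "fx", "fy", "cx", "cy" (pixels), "T" (4x4, takes a point from camera to world coordinates). Camera axes: x right, y down, z forward; pixel columns grow to the right and rows downward; lengths in m; the calibration is good to about 2 mm. A picture is of the moment at which its call begins. There is no depth.
- r.finish_job(): hands the job in, once; it reports no verdict.
Trained networks look in a picture, given as the dict that the camera call returned (one of the last four; its "shot" number tells which), for a name from the list of things; names that differ only in an ending like _2 or _b are one class to them, and where a whole thing is asked for, a point or a joint stands for the part that bears it (a point fixed in the world has none). Each returns a list of dicts, best first, with "p" (0 to 1); they miss things now and then, are a little off and sometimes report something else, mostly with a low value. They report only what shows in the picture. A call takes as long as a camera call.
- r.masks_of(thing, picture): "pixels" (420x560 bool, what is visible of it) and "box" ([left, top, right, bottom] in pixels, round what is visible of it).
- r.pinpoint(thing, picture): "at" ([column, row] in pixels: a listed point, or the origin of a listed thing).
The state is a dict: "t": time; "q": joint angles; "qvel": joint speeds; "effort": joint torques, N m; "position": TCP position; "tcp_rot": TCP orientation; "force": force on the tool from outside, world axes, zero at the start; "moment": the same for the moment, N m; "finger_gap": finger opening in m.
Only numpy, scipy, OpenCV 4.12 (cv2) and the standard library are available. Lean on these libraries where they do the work, as an engineer would, in place of code of your own. Each camera call takes 0.05 s, during which the arm holds its last target.

## Working session

There is one attempt and no reset: what is moved stays moved. The work goes in short steps, Python scripts to look and compute and a tool call to move; the robot and the scene stay as the last step left them, time stands still between calls to the robot, and variables do not carry over. Pictures are saved under pics/ and viewed, and the job is handed in when it is done.

Besides the shell and the picture viewer there is one more tool, called after "Emit:" in YAML: its name, and indented under it one key for each argument. send_rows: Moves the arm, as the interface text tells. Its arguments: {"type":"object","properties":{"series":{"type":"string"},"grip_force":{"type":"number"}},"required":["series"]}

```bash
mkdir -p pics; cat > h.py <<'E'
import numpy as np,cv2
from bench import r
from scipy.spatial.transform import Rotation as R
def save(s,n): cv2.imwrite('pics/'+n+'.png',s['frame'][:,:,::-1])
def proj(s,P):
    P=np.atleast_2d(P);T=np.linalg.inv(s['T']);c=P@T[:3,:3].T+T[:3,3]
    return np.c_[s['fx']*c[:,0]/c[:,2]+s['cx'],s['fy']*c[:,1]/c[:,2]+s['cy']]
def ray(s,uv):
    d=np.array([(uv[0]-s['cx'])/s['fx'],(uv[1]-s['cy'])/s['fy'],1.]);d=s['T'][:3,:3]@d
    return s['T'][:3,3],d/np.linalg.norm(d)
def atz(s,uv,z):
    o,d=ray(s,uv);return o+d*(z-o[2])/d[2]
E
python3 - <<'E'
from h import *
np.set_printoptions(precision=4,suppress=True)
st=r.state();print(st)
for n in ['scene','top','wrist']:
    s=r.snapshot(n);save(s,n+'0');print(n,s['fx'],s['T'].tolist())
    if n=='wrist':continue
    for k,z in [('tester',0),('leaf_hinge',.094),('leaf_edge',None),('cover_hinge',.078),('cover_edge',None),('lever_grip',.185),('lever_pivot',.08)]:
        for d in r.pinpoint(k,s)[:2]: print(k,np.round(d['at'],1),round(d['p'],2),atz(s,d['at'],z) if z is not None else '')
E
```

```text
{'t': 0.0, 'q': array([ 1.1039,  0.1591,  1.5982,  0.    ,  1.3862, -0.2101]), 'qvel': array([ 0.0016,  0.0014, -0.0011, -0.0001,  0.0003, -0.0013]), 'effort': array([  0.0005, -38.556 , -32.2114,   0.0703,   0.0378,  -0.0001]), 'position': array([0.1458, 0.5556, 0.2136]), 'tcp_rot': array([-0.4022, -3.1151,  0.0028]), 'force': array([-0.2684, -0.2353,  0.1301]), 'moment': array([-0.0083,  0.0025,  0.0161]), 'finger_gap': 0.09177035017172668}
scene 402.9034211466896 [[0.9987445730094991, 0.047775412886924044, -0.015059475673363016, 0.6141637354965871], [0.04540938814646837, -0.7365629474978548, 0.674842953465053, -0.7402262064444093], [0.021148648945879672, -0.674679578983058, -0.7378076987610034, 0.9703895325073595], [0.0, 0.0, 0.0, 1.0]]
tester [238.1 238.6] 0.87 [0.4981 0.006  0.    ]
leaf_hinge [242.  192.7] 0.8 [0.5032 0.1091 0.094 ]
leaf_edge [245.7 133.7] 0.88 
leaf_edge [239.2 282.9] 0.69 
cover_edge [297.7 183.9] 0.92 
cover_edge [241.4 233.9] 0.33 
lever_grip [263.7 262.4] 0.98 [ 0.587  -0.2025  0.185 ]
lever_grip [273.3 144. ] 0.59 [0.5906 0.2354 0.185 ]
lever_pivot [240.3
[... 372 characters left out ...]
95863035063035], [0.0, 0.0, 0.0, 1.0]]
tester [280.2 241.3] 0.91 [0.4966 0.0012 0.    ]
leaf_hinge [246.  232.6] 0.63 [0.5109 0.0983 0.094 ]
leaf_edge [216.  223.4] 0.94 
leaf_edge [350.4 226.1] 0.29 
cover_hinge [278.4 204.5] 0.82 [0.5934 0.0077 0.078 ]
cover_edge [287.5 167.2] 0.81 
lever_grip [357.  200.1] 0.92 [ 0.5845 -0.1945  0.185 ]
lever_pivot [350.  226.1] 0.73 [ 0.5311 -0.1938  0.08  ]
wrist 341.1948895908288 [[0.2548982486949812, 0.9253570317342483, 0.2806087073349841, 0.06644553173400962], [0.9669675131754025, -0.24418240097338897, -0.07313537802080626, 0.5763573878530004], [0.0008433715710000166, 0.2899815836822232, -0.9570318541456918, 0.3846746389778035], [0.0, 0.0, 0.0, 1.0]]
```

View pics/scene0.png

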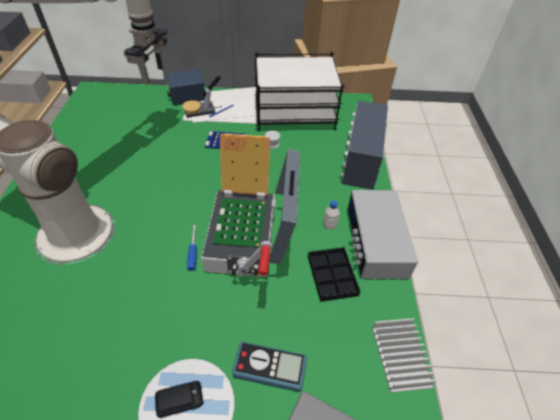

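View pics/top0.png

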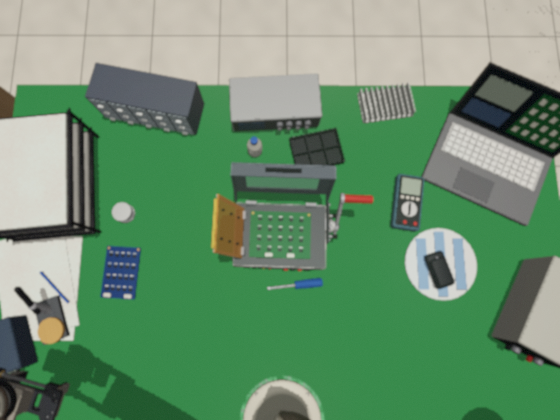

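```bash
cat >> h.py <<'E'
def pts(p):
    x,y,w,a,c=p
    L=dict(tester=[0,0,0],leaf_hinge=[0,.105,.094],cover_hinge=[.09,0,.078],lever_pivot=[.03,-.197,.08],lever_grip=[.0875,-.197,.1853],
      leaf_edge=[0,.105-.185*np.cos(a)+.0025*np.sin(a),.094+.185*np.sin(a)+.0025*np.cos(a)],
      cover_edge=[.09-.18*np.cos(c)+.036*np.sin(c),0,.078+.18*np.sin(c)+.036*np.cos(c)])
    return {k:tw(p,v) for k,v in L.items()}
def tw(p,v):
    x,y,w=p[:3];v=np.asarray(v,float);return np.array([x+np.cos(w)*v[0]-np.sin(w)*v[1],y+np.sin(w)*v[0]+np.cos(w)*v[1],v[2]])
E
python3 - <<'E'
from h import *
from scipy.optimize import least_squares
np.set_printoptions(precision=4,suppress=True)
obs=[]
for n in ['scene','top']:
    s=r.snapshot(n)
    for k in ['tester','leaf_hinge','leaf_edge','cover_hinge','cover_edge','lever_grip','lever_pivot']:
        d=r.pinpoint(k,s)
        if d and d[0]['p']>.5: obs.append((s,k,np.array(d[0]['at'])))
f=lambda p:np.concatenate([proj(s,pts(p)[k])[0]-u for s,k,u in obs])
o=least_squares(f,[.5,0,0,1.9,1.65],loss='soft_l1',f_scale=2)
print(o.x)
for (s,k,u),e in zip(obs,f(o.x).reshape(-1,2)):print(k,u,e)
for k,v in pts(o.x).items():print(k,v)
np.save('p.npy',o.x)
for n in ['scene','top']:
    s=r.snapshot(n);im=s['frame'].copy()
    for z in (0,.075):
        c=np.array([proj(s,tw(o.x,[a,b,z]))[0] for a,b in [(-.09,-.13),(.09,-.13),(.09,.13),(-.09,.13)]])
        cv2.polylines(im,[np.round(c).astype(int)],True,(255,0,255),1)
    for k,v in pts(o.x).items(): cv2.circle(im,tuple(int(t) for t in proj(s,v)[0]),2,(0,255,255),-1)
    im=cv2.resize(im[90:330,150:410],None,fx=2.3,fy=2.3,interpolation=cv2.INTER_CUBIC)
    cv2.imwrite(f'pics/fit_{n}.png',im[:,:,::-1])
E
```

```text
[ 0.5076  0.0017 -0.0417  1.8708  1.7089]
tester [242.5 236.1] [-1.4099  3.7697]
leaf_hinge [240.5 194.6] [ 4.2984 -1.1765]
leaf_edge [249.3 134.4] [-3.5998  0.6631]
cover_edge [297.4 183.7] [-1.1746  0.612 ]
lever_grip [260.5 259.8] [3.1892 1.1943]
lever_pivot [239.7 284.1] [ 1.2541 -1.2772]
tester [280.9 237.5] [-0.9072  0.1472]
leaf_hinge [244.1 232.1] [-1.1096  0.1304]
leaf_edge [214.8 222.3] [-0.426 -0.417]
cover_edge [283.4 166.7] [ 1.2424 -0.9647]
lever_grip [359.1 197.2] [-0.4876  2.0096]
lever_pivot [350.7 226. ] [0.2306 0.7309]
tester [0.5076 0.0017 0.    ]
leaf_hinge [0.5119 0.1066 0.094 ]
cover_hinge [ 0.5975 -0.002   0.078 ]
lever_pivot [ 0.5293 -0.1963  0.08  ]
lever_grip [ 0.5868 -0.1987  0.1853]
leaf_edge [0.5143 0.1637 0.27  ]
cover_edge [ 0.6579 -0.0045  0.2513]
```

```bash
cd pics; python3 -c "
import cv2
a=cv2.imread('fit_scene.png');b=cv2.imread('fit_top.png')
h=cv2.hconcat([a,b]);print(h.shape);cv2.imwrite('fit.png',cv2.resize(h,(800,int(h.shape[0]*800/h.shape[1]))))"
```

```text
(552, 1196, 3)
```

View pics/fit.png

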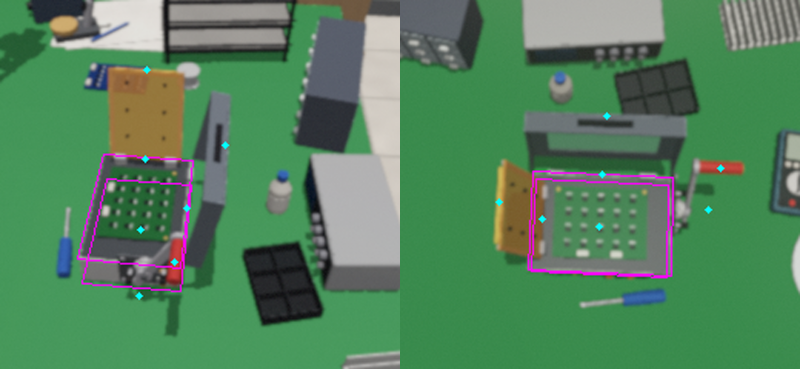

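```bash
cat >> h.py <<'E'
P=np.load('p.npy')
def tloc():
    st=r.state();w=P[2];d=st['position']-[P[0],P[1],0]
    c,s=np.cos(w),np.sin(w);M=R.from_rotvec(st['tcp_rot']).as_matrix()
    L=np.array([c*d[0]+s*d[1],-s*d[0]+c*d[1],d[2]])
    Rt=np.array([[c,s,0],[-s,c,0],[0,0,1]])@M
    return L,Rt,st
def info(*targets):
    L,Rt,st=tloc();ya=np.degrees(np.arctan2(Rt[1,1],Rt[0,1]))
    print('t',round(st['t'],2),'tester mm',np.round(L*1000,1),'yaw_y',round(ya,1),'F',np.round(st['force'],1),'gap',round(st['finger_gap'],4),'q',np.round(st['q'],2))
    for t in targets: print('->',t,np.round(Rt.T@(np.array(t)/1000-L)/.025,2))
E
python3 - <<'E'
from h import *
info((-10,230,235))
s=r.snapshot('top')
for k,z in [('flux_bottle',0),('parts_tray',0),('solder_reel',0),('screwdriver',0),('meter',0)]:
    for d in r.pinpoint(k,s)[:1]:
        w=atz(s,d['at'],z)-[P[0],P[1],0];print(k,round(d['p'],2),np.round(1000*(R.from_rotvec([0,0,-P[2]]).as_matrix()@w)))
E
```

```text
t 1.75 tester mm [-384.3  538.8  214.6] yaw_y 77.7 F [ 0.  -0.3  0.4] gap 0.0919 q [ 1.1   0.16  1.6   0.    1.39 -0.21]
-> (-10, 230, 235) [-17.26  -8.87  -0.82]
flux_bottle 0.6 [272.  90.   0.]
parts_tray 0.62 [ 285. -106.    0.]
solder_reel 0.85 [ 41. 471.   0.]
screwdriver 0.6 [-140.  -37.    0.]
meter 0.73 [-5. -3.  0.]
```

Emit:
send_rows:
  series: "0 -2 -1 -0.8 -6; 0 -3.5 -1.8 -0.8 -12.3; 0 -5 -2.6 -0.8 -12.3; 0 -6.5 -3.4 -0.8 -12.3; 0 -8 -4.2 -0.8 -12.3; 0 -9.7 -5.1 -0.8 -12.3; 0 -11.5 -6 -0.8 -12.3; 0 -13.3 -7 -0.8 -12.3; 0 -15.3 -8 -0.8 -12.3; 0 -17.2 -8.8 -0.8 -12.3"
  grip_force: 20

```text
t: 3.05
position: [0.5001, 0.2381, 0.2349]
tcp_rot: [0.067, 3.14, 0.0]
force: [0.5, 0.4, 0.4]
finger_gap: 0.0138
```

```bash
python3 - <<'E'
from h import *
info((-10,230,235))
for n in ['scene','wrist']:
    s=r.snapshot(n);save(s,n+'1')
E
```

```text
t 3.05 tester mm [-17.3 235.9 234.9] yaw_y 90.0 F [0.5 0.4 0.4] gap 0.0138 q [ 0.23  0.09  1.63  0.    1.42 -1.3 ]
-> (-10, 230, 235) [-0.29 -0.23 -0.  ]
```

View pics/scene1.png

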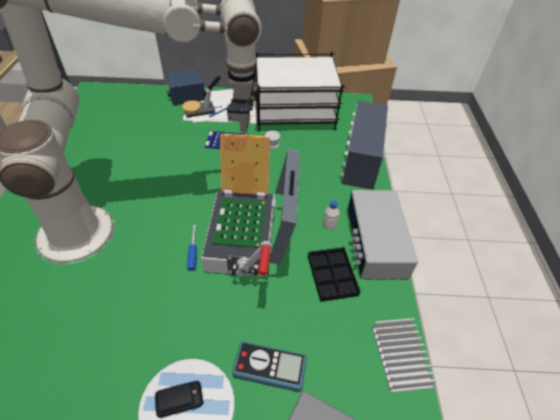

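Emit:
send_rows:
  series: "0 0 -0.5 0 0; 0 0 -1 0 0; 0 0 -1.5 0 0; 0 0 -2 0 0; 0 0 -2.4 0 0; 0 0 -2.8 0 0; 0 0 -3.2 0 0; 0 0 -3.6 0 0; 0 0 -4 0 0; 0 0 -4.3 0 0"

```text
t: 4.15
position: [0.4943, 0.1314, 0.2345]
tcp_rot: [-0.067, -3.141, 0.0]
force: [0.3, 0.8, 0.9]
finger_gap: 0.0003
```

```bash
python3 - <<'E'
from h import *
info()
s=r.snapshot('scene');save(s,'scene2')
L,_,_=tloc()
for a in np.radians([90,75,60,45,30,20,10,5,0]):
    rho=163-18*np.sin(a)
    Y=105-rho*np.cos(a)+2.5*np.sin(a)+18;Z=94+rho*np.sin(a)+2.5*np.cos(a)
    print(round(np.degrees(a)),round(Y),round(Z),np.round([(Y-L[1]*1000)/25,-(Z-L[2]*1000)/25],2))
E
```

```text
t 4.15 tester mm [-18.7 129.  234.5] yaw_y 90.0 F [0.3 0.8 0.9] gap 0.0003 q [ 0.02 -0.02  1.75 -0.    1.42 -1.5 ]
90 125 239 [-0.11 -0.18]
75 88 235 [-1.62 -0.03]
60 51 223 [-3.07  0.46]
45 19 202 [-4.39  1.3 ]
30 -9 173 [-5.49  2.45]
20 -24 150 [-6.07  3.38]
10 -34 124 [-6.49  4.41]
5 -38 111 [-6.63  4.95]
0 -40 96 [-6.73  5.52]
```

View pics/scene2.png

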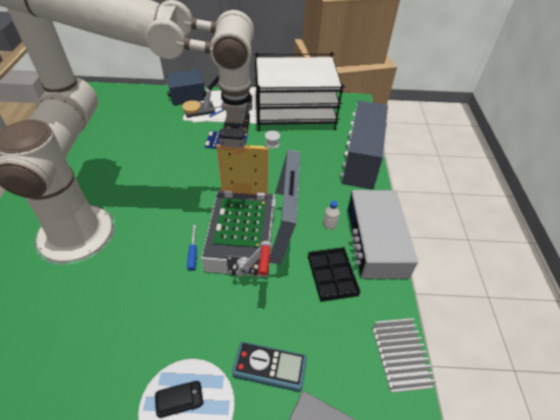

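Emit:
send_rows:
  series: "0 0 -0.4 -0.1 0; 0 0 -0.8 -0.1 0; 0 0 -1.2 -0.1 0; 0 0 -1.6 -0.05 0; 0 0 -2 0.1 0; 0 0 -2.4 0.2 0; 0 0 -2.8 0.35 0; 0 0 -3.1 0.5 0; 0 0 -3.5 0.7 0; 0 0 -3.8 0.9 0"

```text
t: 5.2
position: [0.4903, 0.0366, 0.2117]
tcp_rot: [0.066, 3.141, -0.0]
force: [0.9, 1.8, 1.1]
finger_gap: 0.0006
```

```bash
python3 - <<'E'
from h import *
info((-15,-9,172),(-15,-40,92))
s=r.snapshot('scene');save(s,'scene3')
E
```

```text
t 5.2 tester mm [-18.7  34.1 211.7] yaw_y 90.0 F [0.9 1.8 1.1] gap 0.0006 q [-0.17 -0.06  1.83 -0.    1.37 -1.7 ]
-> (-15, -9, 172) [-0.15 -1.72  1.59]
-> (-15, -40, 92) [-0.15 -2.96  4.79]
```

View pics/scene3.png

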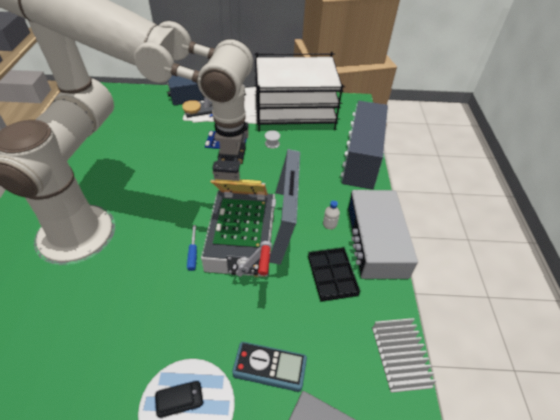

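Emit:
send_rows:
  series: "0 0 -0.4 0.25 0; 0 0 -0.75 0.55 0; 0 0 -1.1 0.9 0; 0 0 -1.4 1.25 0; 0 0 -1.7 1.6 0; 0 0 -1.95 1.95 0; 0 0 -2.15 2.3 0; 0 0 -2.35 2.65 0; 0 0 -2.5 3 0; 0 0 -2.65 3.4 0"

```text
t: 6.25
position: [0.4876, -0.029, 0.1265]
tcp_rot: [0.066, 3.141, -0.0]
force: [0.5, 0.9, 1.0]
finger_gap: 0.0004
```

```bash
python3 - <<'E'
from h import *
info((-15,-40,95))
s=r.snapshot('scene');save(s,'scene4')
E
```

```text
t 6.25 tester mm [-18.6 -31.6 126.5] yaw_y 90.0 F [0.5 0.9 1. ] gap 0.0004 q [-0.31  0.02  1.93 -0.    1.19 -1.84]
-> (-15, -40, 95) [-0.15 -0.34  1.26]
```

View pics/scene4.png

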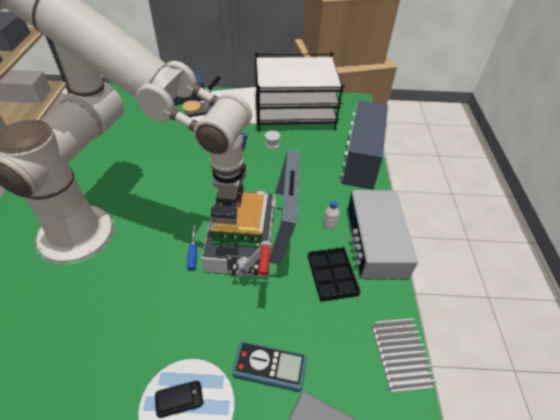

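Leaf about 10–15° from flat, fingers on it at about (225,215). I press on down.

Emit:
send_rows:
  series: "0 0 -0.1 0.3 0; 0 0 -0.2 0.55 0; 0 0 -0.25 0.8 0; 0 0 -0.3 1 0; 0 0 -0.3 1.2 0; 0 0 -0.3 1.3 0; 0 0 -0.3 1.4 0; 0 0 -0.3 1.45 0; 0 0 -0.3 1.45 0; 0 0 -0.3 1.45 0"

```text
t: 7.3
position: [0.4877, -0.0365, 0.096]
tcp_rot: [-0.064, -3.14, 0.002]
force: [-17.3, 2.6, 38.1]
finger_gap: 0.0005
```

```bash
python3 - <<'E'
from h import *
info((-15,-40,95))
E
```

```text
t 7.3 tester mm [-18.2 -39.1  96. ] yaw_y 90.0 F [-17.3   2.6  38.1] gap 0.0005 q [-0.32  0.07  1.95 -0.    1.13 -1.85]
-> (-15, -40, 95) [-0.13 -0.04  0.04]
```

Emit:
send_rows:
  series: "0 0 0 -1 0; 0 0 0.3 -2.5 0; 0 0 0.8 -4 0; 0 0 1.3 -5.5 0; 0 0 1.8 -7 0; 0 0 2.3 -8 0; 0 -1 2.7 -8.6 0; 0 -2.5 2.7 -8.6 0; 0 -4 2.7 -8.6 0; 0 -5.5 2.7 -8.6 0"

```text
t: 8.3
position: [0.6289, 0.0256, 0.3057]
tcp_rot: [0.066, 3.14, -0.0]
force: [-0.3, -0.1, 0.4]
finger_gap: 0.0003
```

```bash
python3 - <<'E'
from h import *
from scipy.optimize import least_squares
info((185,30,310),(185,30,215))
for n in ['scene','top']:
    s=r.snapshot(n);save(s,n+'5')
    for k in ['leaf_edge','cover_edge']:
        d=r.pinpoint(k,s)
        if d:print(n,k,np.round(d[0]['at'],1),round(d[0]['p'],2), 'model', proj(s,pts([*P[:3],0,P[4]])[k]).round(1))
E
```

```text
t 8.3 tester mm [120.2  28.9 305.7] yaw_y 90.0 F [-0.3 -0.1  0.4] gap 0.0003 q [-0.15  0.26  1.3  -0.    1.58 -1.68]
-> (185, 30, 310) [-2.59  0.04 -0.17]
-> (185, 30, 215) [-2.59  0.05  3.63]
scene leaf_edge [237.9 239.9] 0.89 model [[235.7 241.4]]
scene cover_edge [301.3 182.3] 0.73 model [[296.2 184.3]]
top leaf_edge [307.1 235. ] 0.67 model [[309.7 234.9]]
top cover_edge [284.6 167.3] 0.65 model [[284.6 165.7]]
```

View pics/scene5.png

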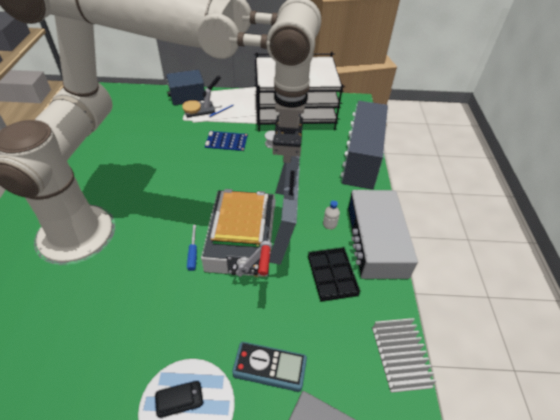

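View pics/top5.png

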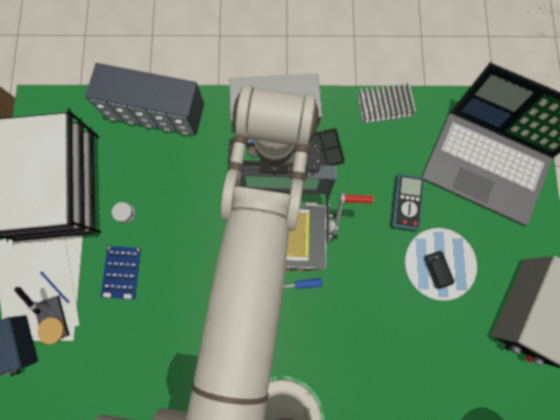

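Emit:
send_rows:
  series: "0 -1 0 0 0; 0 -2 0 0 0; 0 -3 0 0 0; 0 -3 0 0.5 0; 0 -3 0 1.2 0; 0 -3 0 1.9 0; 0 -3 0 2.6 0; 0 -3 0 3.2 0; 0 -3 0 3.7 0; 0 -3 0 3.7 0"

```text
t: 9.6
position: [0.7006, 0.0225, 0.2111]
tcp_rot: [-0.066, -3.137, -0.001]
force: [0.3, 0.0, 0.1]
finger_gap: 0.0006
```

```bash
python3 - <<'E'
from h import *
info()
s=r.snapshot('scene');save(s,'scene6')
L,_,_=tloc()
# finger front-bottom corner: TCP X -10
for a in np.radians([95,90,80,70,60,50,40,30,20,10,5,0]):
    rho=160-15*np.sin(a)
    X=90-rho*np.cos(a)+36*np.sin(a)+10;Z=78+rho*np.sin(a)+36*np.cos(a)
    print(round(np.degrees(a)),round(X),round(Z),np.round([-(X-L[0]*1000)/25,-(Z-L[2]*1000)/25],2))
E
```

```text
t 9.6 tester mm [192.   28.8 211.1] yaw_y 90.0 F [0.3 0.  0.1] gap 0.0006 q [-0.14  0.49  1.19 -0.    1.46 -1.67]
95 149 219 [ 1.78 -0.27]
90 136 223 [ 2.28 -0.42]
80 110 227 [ 3.31 -0.59]
70 84 227 [ 4.36 -0.59]
60 58 223 [ 5.41 -0.43]
50 32 215 [ 6.43 -0.09]
40 8 202 [7.4  0.41]
30 -14 185 [8.28 1.09]
20 -33 165 [9.04 1.91]
10 -49 141 [9.67 2.87]
5 -55 128 [9.91 3.4 ]
0 -60 114 [10.12  3.94]
```

View pics/scene6.png

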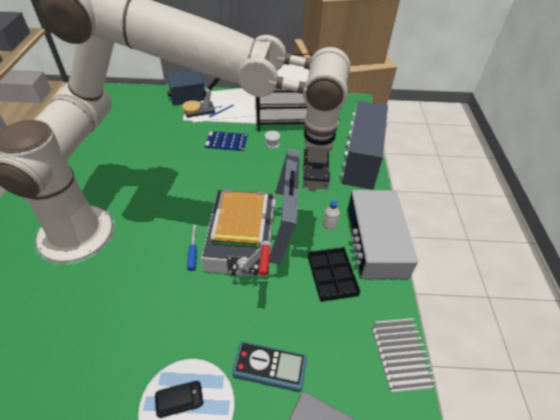

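Emit:
send_rows:
  series: "0 0.5 0 0 0; 0 1 0 0 0; 0 1.4 0 -0.1 0; 0 1.8 0 -0.25 0; 0 2.1 0 -0.35 0; 0 2.5 0 -0.45 0; 0 2.9 0 -0.5 0; 0 3.3 0 -0.55 0; 0 3.7 0 -0.55 0; 0 4.1 0 -0.55 0"

```text
t: 10.65
position: [0.6004, 0.0261, 0.2291]
tcp_rot: [0.066, 3.137, -0.002]
force: [3.3, -2.3, 2.7]
finger_gap: 0.0005
```

```bash
python3 - <<'E'
from h import *
info()
s=r.snapshot('scene');save(s,'scene7')
E
```

```text
t 10.65 tester mm [ 91.7  28.2 229.1] yaw_y 90.0 F [ 3.3 -2.3  2.7] gap 0.0005 q [-0.16  0.21  1.51 -0.    1.42 -1.69]
```

View pics/scene7.png

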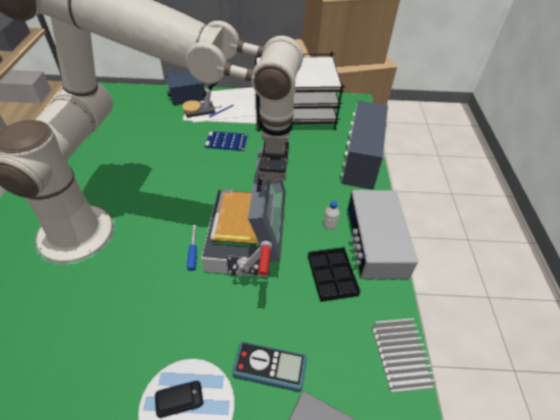

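Emit:
send_rows:
  series: "0 0.45 0 0.1 0; 0 0.9 0 0.15 0; 0 1.36 0 0.25 0; 0 1.75 0 0.35 0; 0 2.1 0 0.45 0; 0 2.4 0 0.56 0; 0 2.75 0 0.72 0; 0 3.1 0 0.92 0; 0 3.4 0 1.1 0; 0 3.7 0 1.3 0"

```text
t: 11.7
position: [0.5068, 0.0307, 0.1941]
tcp_rot: [-0.066, -3.141, -0.001]
force: [2.3, 0.5, 1.1]
finger_gap: 0.0004
```

```bash
python3 - <<'E'
from h import *
info((-14,30,184),(-33,30,164),(-49,30,140),(-60,30,112))
s=r.snapshot('scene');save(s,'scene8')
E
```

```text
t 11.7 tester mm [ -2.   28.9 194.1] yaw_y 90.0 F [2.3 0.5 1.1] gap 0.0004 q [-0.18 -0.    1.81  0.    1.34 -1.71]
-> (-14, 30, 184) [0.48 0.04 0.41]
-> (-33, 30, 164) [1.24 0.04 1.21]
-> (-49, 30, 140) [1.88 0.04 2.17]
-> (-60, 30, 112) [2.32 0.04 3.29]
```

View pics/scene8.png

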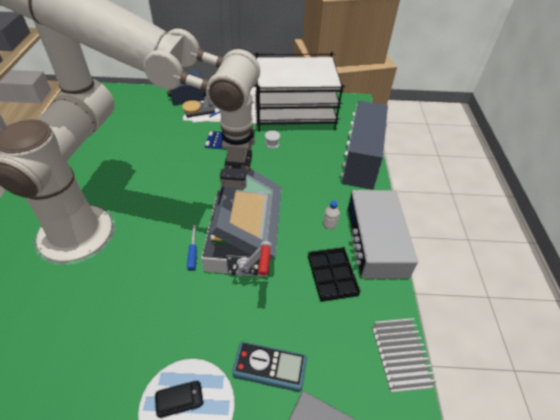

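Emit:
send_rows:
  series: "0 0.25 0 0.2 0; 0 0.48 0 0.42 0; 0 0.75 0 0.68 0; 0 1 0 0.95 0; 0 1.24 0 1.22 0; 0 1.5 0 1.55 0; 0 1.7 0 1.85 0; 0 1.88 0 2.17 0; 0 2.02 0 2.45 0; 0 2.12 0 2.75 0"

```text
t: 12.75
position: [0.454, 0.0328, 0.1252]
tcp_rot: [-0.066, -3.14, -0.0]
force: [-0.4, -0.5, 0.8]
finger_gap: 0.0003
```

Emit:
send_rows:
  series: "0 0.1 0 0.2 0; 0 0.15 0 0.35 0; 0 0.15 0 0.5 0; 0 0.15 0 0.6 0; 0 0.15 0 0.7 0; 0 0.15 0 0.75 0; 0 0.15 0 0.75 0; 0 0.15 0 0.75 0"

```text
t: 13.55
position: [0.4505, 0.033, 0.1136]
tcp_rot: [-0.064, -3.137, 0.001]
force: [-26.3, 3.1, 54.3]
finger_gap: 0.0004
```

```bash
python3 - <<'E'
from h import *
info((-60,30,112))
s=r.snapshot('scene');save(s,'scene9')
E
```

```text
t 13.55 tester mm [-58.3  28.8 113.6] yaw_y 90.1 F [-26.3   3.1  54.3] gap 0.0004 q [-0.19 -0.06  2.03 -0.    1.17 -1.72]
-> (-60, 30, 112) [0.07 0.05 0.06]
```

View pics/scene9.png

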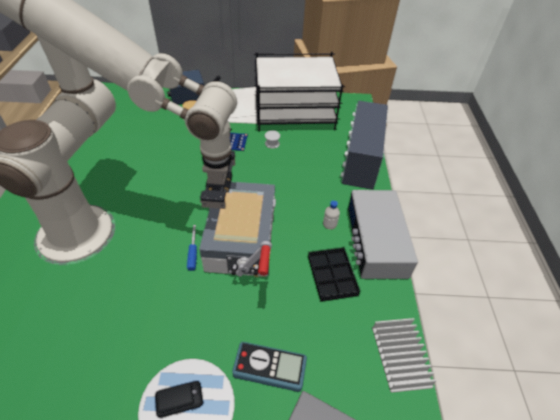

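Emit:
send_rows:
  series: "0 0 0 -1 0; 0 0 0 -2.5 0; 0 0 0 -4 8; 0 0 0 -5.5 16; 0.5 0 0 -6.2 24; 0.6 -0.7 -1 -6.2 32; 0.6 -1.4 -2 -6.2 40; 0.6 -2.1 -3.2 -6.2 48; 0.6 -2.8 -4.4 -6.2 56; 0.6 -3.5 -5.6 -6.2 64"

```text
t: 14.6
position: [0.5327, -0.1118, 0.2615]
tcp_rot: [-1.727, -2.623, 0.0]
force: [-0.2, 0.0, -0.2]
finger_gap: 0.0464
```

```bash
python3 - <<'E'
from h import *
info((87.5,-197,260))
for n in ['scene','top']:
    s=r.snapshot(n);save(s,n+'10')
    for k in ['lever_grip','cover_edge']:
        d=r.pinpoint(k,s)
        if d:print(n,k,np.round(d[0]['at'],1),round(d[0]['p'],2), 'model', proj(s,pts([*P[:3],0,0])[k]).round(1))
E
```

```text
t 14.6 tester mm [  29.8 -112.4  261.5] yaw_y 25.6 F [-0.2  0.  -0.2] gap 0.0464 q [-0.43  0.05  1.62  0.    1.47 -0.84]
-> (87.5, -197, 260) [-4.05  0.62  0.06]
scene lever_grip [262.1 260. ] 0.62 model [[263.7 261. ]]
scene cover_edge [208.5 211.7] 0.59 model [[208.  212.5]]
top cover_edge [282.3 267.4] 0.94 model [[279.7 266.2]]
```

Emit:
send_rows:
  series: "0.8 -1 0.15 0 8; 0.8 -2 0.3 0 16; 0.8 -3 0.45 0 24; 0.8 -4.05 0.62 0 25.7; 0.8 -4.05 0.62 0 25.7; 0.8 -4.05 0.62 0 25.7"

```text
t: 15.5
position: [0.5868, -0.1962, 0.262]
tcp_rot: [-2.259, -2.181, -0.0]
force: [0.3, 0.7, -0.3]
finger_gap: 0.0735
```

```bash
python3 - <<'E'
from h import *
info((87.5,-197,166))
for n in ['wrist','scene','top']:
    s=r.snapshot(n);save(s,n+'11')
    for k in ['lever_grip','lever_pivot','cover_edge']:
        d=r.pinpoint(k,s)
        if d:print(n,k,np.round(d[0]['at'],1),round(d[0]['p'],2), 'model', proj(s,pts([*P[:3],0,0])[k]).round(1))
E
```

```text
t 15.5 tester mm [  87.4 -194.4  262. ] yaw_y 0.4 F [ 0.3  0.7 -0.3] gap 0.0735 q [-0.52  0.24  1.4   0.    1.49 -0.48]
-> (87.5, -197, 166) [-0.11  0.    3.84]
wrist lever_grip [278.5 217.1] 0.82 model [[276.2 221.1]]
scene lever_grip [261.4 258.6] 0.86 model [[263.7 261. ]]
scene lever_pivot [239.9 281.6] 0.68 model [[241.  282.8]]
scene cover_edge [209.4 210.1] 0.66 model [[208.  212.5]]
top lever_grip [357.2 198.2] 0.61 model [[358.6 199.2]]
top cover_edge [279.4 270.1] 0.92 model [[279.7 266.2]]
```

View pics/wrist11.png

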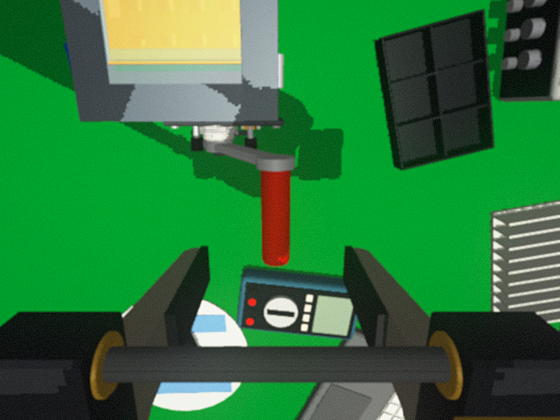

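View pics/scene11.png

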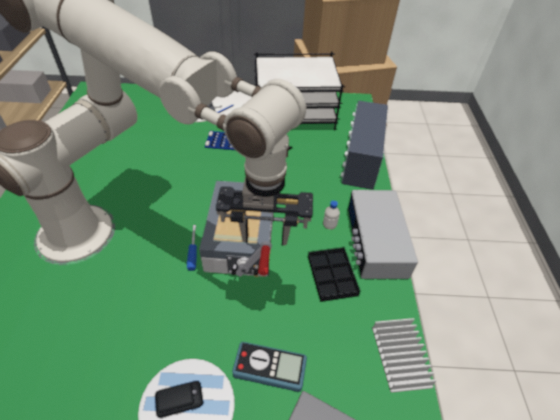

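Emit:
send_rows:
  series: "0.8 -0.1 0 0.8 0; 0.8 -0.1 0 1.6 0; 0.8 -0.1 0 2.4 0; 0.8 -0.1 0 3.2 0; 0.8 -0.1 0 3.85 0; 0.8 -0.1 0 3.85 0; 0.1 -0.1 0 3.85 0; 0.1 -0.1 0 3.85 0; 0.1 -0.1 0 3.85 0; 0.1 -0.1 0 3.85 0"
  grip_force: 15

```text
t: 17.1
position: [0.5874, -0.2, 0.1668]
tcp_rot: [2.261, 2.179, 0.001]
force: [-0.5, 0.0, 0.4]
finger_gap: 0.0439
```

Emit:
send_rows:
  series: "0.1 0 0 0 0; 0.1 0 0 0 0; 0.1 0 0 0 0"

```text
t: 17.4
position: [0.5864, -0.1997, 0.1658]
tcp_rot: [-2.261, -2.179, 0.002]
force: [-3.5, 1.3, 3.2]
finger_gap: 0.0215
```

```bash
python3 - <<'E'
from h import *
info()
L,_,_=tloc()
for n in ['wrist']:
    s=r.snapshot(n);save(s,n+'12')
x0=L[0]*1000;z0=L[2]*1000
for q in np.linspace(0,1.3,14):
    t=-.5+q; X=-120*np.sin(t)-120*np.sin(.5);Z=120*np.cos(t)-120*np.cos(.5)
    print(round(q,2),np.round([X/25,-Z/25],2))
E
```

```text
t 17.4 tester mm [  87.2 -198.   165.8] yaw_y 0.3 F [-3.5  1.3  3.2] gap 0.0215 q [-0.52  0.31  1.52 -0.    1.32 -0.49]
0.0 [ 0. -0.]
0.1 [-0.43 -0.21]
0.2 [-0.88 -0.37]
0.3 [-1.35 -0.49]
0.4 [-1.82 -0.56]
0.5 [-2.3  -0.59]
0.6 [-2.78 -0.56]
0.7 [-3.25 -0.49]
0.8 [-3.72 -0.37]
0.9 [-4.17 -0.21]
1.0 [-4.6 -0. ]
1.1 [-5.01  0.25]
1.2 [-5.39  0.54]
1.3 [-5.74  0.87]
```

View pics/wrist12.png

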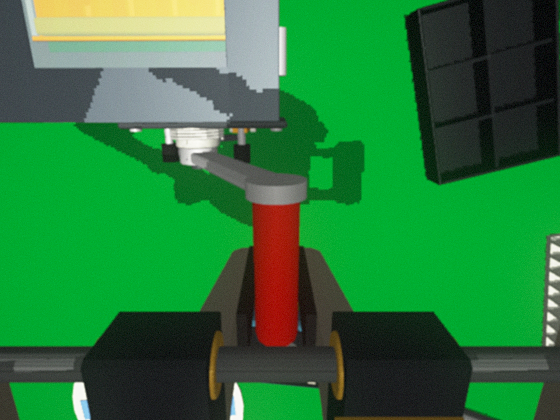

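Emit:
send_rows:
  series: "0.1 0 -0.43 -0.21 0; 0.1 0 -0.88 -0.37 0; 0.1 0 -1.35 -0.49 0; 0.1 0 -1.82 -0.56 0; 0.1 0 -2.3 -0.59 0; 0.1 0 -2.78 -0.56 0; 0.1 0 -3.25 -0.49 0; 0.1 0 -3.72 -0.37 0; 0.1 0 -4.17 -0.21 0; 0.1 0 -4.17 -0.21 0"

```text
t: 18.45
position: [0.4843, -0.1967, 0.1732]
tcp_rot: [2.258, 2.176, 0.004]
force: [3.5, 0.3, 5.4]
finger_gap: 0.0213
```

```bash
python3 - <<'E'
from h import *
info((-48,-198,149))
s=r.snapshot('scene');save(s,'scene13')
E
```

```text
t 18.45 tester mm [ -15.  -199.2  173.2] yaw_y 0.3 F [3.5 0.3 5.4] gap 0.0213 q [-0.62  0.05  1.79  0.    1.29 -0.58]
-> (-48, -198, 149) [ 0.06 -1.33  0.96]
```

View pics/scene13.png

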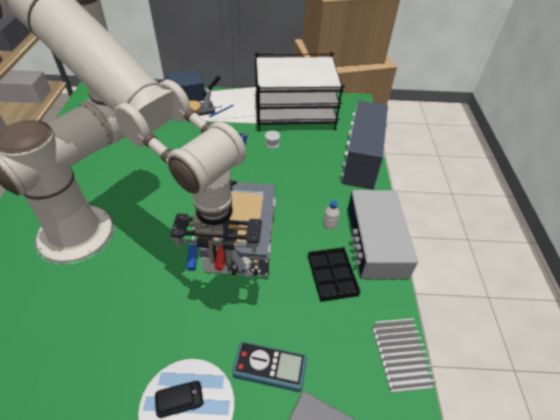

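Emit:
send_rows:
  series: "0.1 0 -0.43 0.21 0; 0.1 0 -0.84 0.46 0; 0.1 0 -1.2 0.73 0; 0.1 0 -1.4 0.9 0; 0.1 0 -1.5 1 0; 0.1 0 -1.55 1.05 0; 0.1 0 -1.55 1.05 0; 0.1 0 -1.55 1.05 0"

```text
t: 19.3
position: [0.4467, -0.1954, 0.147]
tcp_rot: [2.258, 2.176, 0.004]
force: [5.1, 0.3, 7.5]
finger_gap: 0.0214
```

```bash
cat > lv.py <<'E'
from h import *
info()
for n in ['scene','top','wrist']:
    s=r.snapshot(n);save(s,n+'14')
    for k in ['lever_grip','cover_edge']:
        d=r.pinpoint(k,s)
        if d:print(n,k,np.round(d[0]['at'],1),round(d[0]['p'],2))
    for q in (1.15,1.25): 
        t=q-.5;print(q,proj(s,tw(P,[.03-.12*np.sin(t),-.197,.08+.12*np.cos(t)])).round(1))
E
python3 lv.py
```

```text
t 19.3 tester mm [ -52.6 -199.5  147. ] yaw_y 0.3 F [5.1 0.3 7.5] gap 0.0214 q [-0.66 -0.01  1.92  0.    1.23 -0.63]
scene lever_grip [204.2 261.9] 0.84
scene cover_edge [208.4 210.5] 0.79
1.15 [[209.2 258.7]]
1.25 [[205.7 260.3]]
top lever_grip [356.9 252.6] 0.68
top cover_edge [279.9 267.7] 0.79
1.15 [[357.8 249.6]]
1.25 [[357.1 253.5]]
1.15 [[297.9 284. ]]
1.25 [[278. 276.]]
```

View pics/wrist14.png

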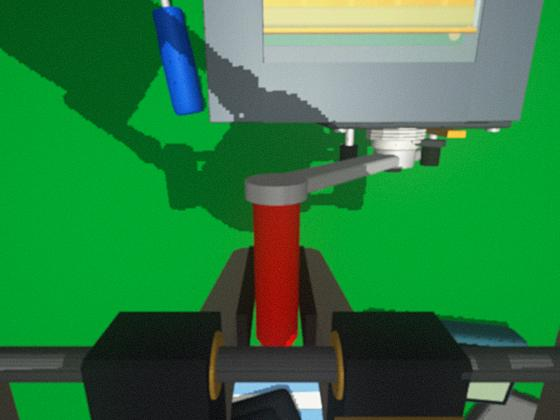

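View pics/scene14.png

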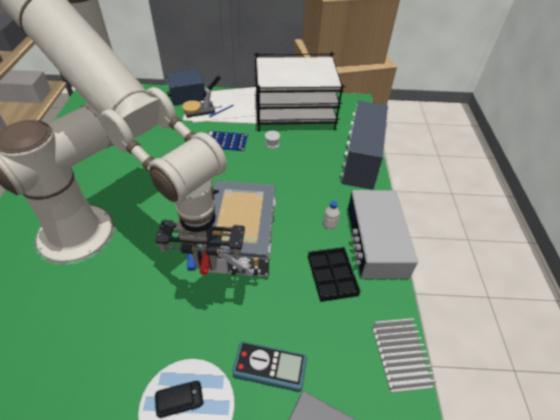

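Emit:
send_rows:
  series: "0.1 0 -0.1 0.08 0; 0.1 0 -0.2 0.16 0; 0.1 0 -0.2 0.16 0; 0.1 0 -0.2 0.16 0"
  grip_force: 20

```text
t: 20.15
position: [0.4461, -0.1956, 0.1462]
tcp_rot: [2.252, 2.169, 0.015]
force: [14.3, 5.2, 15.1]
finger_gap: 0.0208
```

```bash
python3 -c "
from h import *
info()"
```

```text
t 20.15 tester mm [ -53.2 -199.7  146.2] yaw_y 0.2 F [14.3  5.2 15.1] gap 0.0208 q [-0.67 -0.02  1.93  0.01  1.22 -0.63]
```

Emit:
send_rows:
  series: "0.1 0 0 0 0; 0.1 0 0 0 0; 0.1 0 0 0 0; 0.1 0 0 0 0; 0.1 0 0 0 0"

```text
t: 20.65
position: [0.4461, -0.1956, 0.1462]
tcp_rot: [2.252, 2.169, 0.015]
force: [15.6, 5.5, 15.1]
finger_gap: 0.0211
```

```bash
python3 lv.py
```

```text
t 20.65 tester mm [ -53.2 -199.7  146.2] yaw_y 0.2 F [15.6  5.5 15.1] gap 0.0211 q [-0.67 -0.02  1.93  0.01  1.22 -0.63]
scene lever_grip [204.6 257.4] 0.71
scene cover_edge [210.3 212.3] 0.72
1.15 [[209.2 258.7]]
1.25 [[205.7 260.3]]
top lever_grip [357.2 253.5] 0.81
top cover_edge [278.9 266.9] 0.75
1.15 [[357.8 249.6]]
1.25 [[357.1 253.5]]
wrist lever_grip [275.5 271. ] 0.96
1.15 [[300.  284.5]]
1.25 [[279.7 276.5]]
```

View pics/top14.png

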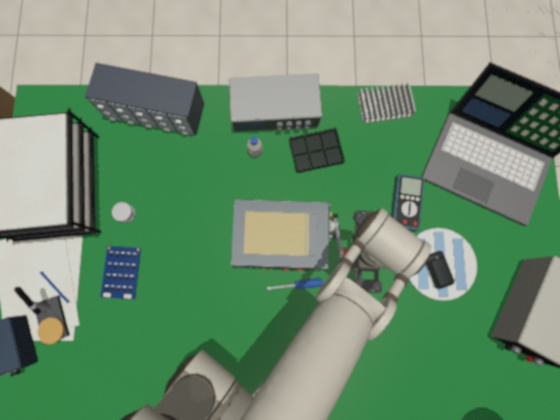

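The top view shows the cover shut at (280,235) and the loose things where they started. The gripper is on the lever and the force on it is steady.

```bash
python3 -c "
from h import *
print(r.finish_job()); info()"
```

```text
the job is handed in; nothing more can be done
None
the job is handed in; nothing more can be done
```

I folded the leaf flat, shut the cover over it, and only then brought the test lever forward to its stop. I handed the job in at about 21 s of the 64 s allowed, with the gripper still pinching the lever. `finish_job` gave no verdict, so the results below are from my own checks just before handing in.

- **Leaf:** it bottomed at a fingertip height of 96 mm, against 96.5 mm expected when flat. I pressed it down with about 38 N and then saw it flat in the pictures.
- **Cover:** it bottomed at 113.6 mm, against 114 mm expected when shut. I pressed it down with about 54 N. The last top and scene views show it shut, with its edge within about 2.5 pixels of where it should be.
- **Lever:** the grip matches the 1.25 rad position within about 0.5 pixel in the top view and 3 to 7 pixels in the scene and wrist views, about the usual error of the detector. Commanding another 6 mm moved it only 1 mm while the force rose from about 9 to 21 N, so it is against the stop. Position and force then held steady for 0.5 s.
- **Grip:** the fingers were closed on the bar at 20 N, with a 21 mm gap on the 22 mm bar.
- **Other things on the bench:** they look unmoved in the last top view. I compared this by eye and did not measure each one.

No check failed, and none disagreed beyond those pixel differences.

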